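# Load the cheese press with its lift-off crank

## Task

The cheese mould is standing in the little screw press. Fit the loose crank onto the press's square shaft, fully home, and wind it clockwise (seen from above) until the pressing plate meets the mould's wooden follower, then give it one more full turn to load the spring; leave the crank on the shaft. Do not force anything - feel for the square rather than leaning on it (more than about 4 kg of push is too much) - and leave the mould and everything else on the worktop where it stands.

Things in the scene. Friction and masses are not known exactly. Their poses are not given: they have to be found in the camera images.
- crank: Loose steel crank, 0.25 kg, lying flat on the worktop, right way up. Origin: centre of the hub's underside; z up, x along the arm to the knob. Hub: square block 28 x 28 mm, 38 mm tall (3.5 mm button on top), sides along the crank's x and y. Arm: flat bar 15 mm wide, z 0 to 8 mm, from the hub to the knob's axis 70 mm away.
- crank_socket (a point): Centre of the mouth of the hub's square socket (= the crank's origin), open below: 15.5 mm wide, 27 mm deep, sides along the crank's x and y, edges barely broken. It goes onto the shaft when turned to within about 6 degrees of its square, any of the four ways round.
- crank_knob (a point): Point on the axis of the crank's upright dark wooden knob, 70 mm along the crank's x from the hub's axis and 36 mm above the hub's underside. The knob is round, 22 mm in diameter, from 10 to 60 mm above the underside, and spins freely on its pin, so the hand need not turn as the crank goes round.
- press: Screw press, fixed to the worktop. Origin: centre of its base at z = 0; z up. Oak base 150 (x) x 200 (y) mm, top at 24 mm; two guide rods 10 mm thick at y = +-78 mm; steel cross bar on top 32 (x) x 182 (y) mm, its top at 160 mm (domed nuts on the rods up to 168 mm). The upright square shaft stands in the middle of the cross bar.
- press_shaft (a point): Centre of the shaft's top, 196 mm above the worktop; axes of the press, NOT of the shaft. The shaft's end is a 14 mm square, 24 mm long (the last 1.5 mm only 11.5 mm wide), above a round shoulder 26 mm across at 172 mm, on which the hub rests when fully home. The square starts at any angle; its angle is not measured and must be seen or felt for.
- nut_bar_top (a point): Centre of the top of the nut bar, the steel bar on the guide rods under the cross bar, which the screw moves: a clockwise turn of the shaft lowers it by 8 mm (the shaft itself keeps its height). The screw takes about 0.2 N m (3 N at the knob), about 0.35 N m with the spring loaded by one turn, and stays where it is left.
- plate_face (a point): Centre of the underside of the round steel pressing plate, 86 mm across; z up. It hangs from the nut bar on a 12 N/mm spring, 46 mm below nut_bar_top while free. Once it has met the follower it stays there and this distance shortens by 8 mm a turn as the spring is compressed (the spring is solid at 18 mm; past 14 mm spoils it).
- mould: White perforated cheese mould, 101 mm across, standing loose (0.7 kg) on the press's base under the plate, with a wooden follower 84 mm across in its top. Origin: centre of its underside, z up. Not to be handled.
- follower_top (a point): Centre of the top of the mould's wooden follower, 50 mm above the mould's underside. The plate starts about 7 to 14 mm above it.
- timer: Bystander: kitchen timer, cream, 65 x 65 x 54 mm. Origin: centre of its underside, z up.
- shaker: Bystander: salt shaker, clear with grey cap, 44 mm across, 90 mm tall. Origin: centre of its underside, z up.
- mug: Bystander: two-tone stoneware mug, 78 x 113 x 100 mm. Origin: centre of its underside, z up.
- bowl: Bystander: white pinch bowl, 105 mm across, 51 mm tall. Origin: centre of its underside, z up.
- spoon: Bystander: long wooden spoon lying flat, 338 x 52 x 15 mm. Origin: centre of its underside, z up.
- beans: Bystander: wire-clamp storage jar, 82 x 70 x 109 mm. Origin: centre of its underside, z up.

How it is judged:
On the way, in this order (a step that is already met when the one before it is completed fails the run):
1. the crank sits fully home on the square shaft (horizontal distance between crank and press_shaft below 0.003 m and z of crank in the frame of press_shaft between -0.027 and -0.0215 m and angle between crank's own z axis and vertical below 0.07 rad), for 0.2 s.
2. wound down: the plate has met the follower and the spring is being loaded (z of nut_bar_top in the frame of plate_face below 0.041 m), for 0.2 s.
At the end, for the whole second after the job is handed in: The crank is at rest fully home on the shaft (within 3 mm of its axis, underside within 3 mm of the shoulder, upright within 4 degrees), the plate bears on the follower with the spring compressed by 5 to 11 mm (one turn is 8 mm), and the mould stands upright under the plate within 8 mm of the axis (all of step 1 and z of nut_bar_top in the frame of plate_face between 0.035 and 0.041 m and horizontal distance between mould and press_shaft below 0.008 m and angle between mould's own z axis and vertical below 0.05 rad and linear speed of crank below 0.02 m/s); the robot touches nothing.
It fails at once if the crank was forced onto the shaft: more than 45 N between crank and press while the hub is not home (z of crank in the frame of press_shaft above -0.0215 m and contact force between crank and press above 45 N).
It fails at once if the crank was wrenched: more than 150 N in all between crank and press (the drive of the square included) (contact force between crank and press above 150 N).
It fails at once if the spring was wound solid (compressed by more than 14 mm) (z of nut_bar_top in the frame of plate_face below 0.032 m).
It fails at once if the mould was shifted by more than 10 mm (distance of mould from where it was at the start of the episode above 0.01 m).
It fails at once if a bystander was moved by more than 30 mm (distance of any of timer, shaker, mug, bowl, spoon, beans from where it was at the start of the episode above 0.03 m).
It also fails if it takes over 72 s, if anything falls off the work surface, if the arm or the gripper's body presses on something with over 40 N, if the wrist force passes 120 N, or if a joint passes its speed limit or range.

## Robot

A 6-joint arm with a two-finger parallel gripper is mounted at the origin on a cart in front of the work surface, level with it; the furniture and walls round the work are solid. World frame = base frame: x ahead of the robot, y to its left, z up, the work surface at z = 0. Lengths are in m, angles in rad, forces in N, time in s.
With the tool pointing down it reaches from about 0.275 to 0.825 m from the base axis. Payload 4.9 kg.
Tool frame: the origin (TCP) lies midway between the tips of the shut fingers; the grasp point (between the pads) lies 19 mm behind it (grip_point_offset is the distance from the TCP to the grasp point, in m); z points along the fingers, y is the line along which they close (so a half turn about z gives the same grasp; the last joint's range is limited). The gripper opens to 85 mm and grips with 20 to 120 N. Pads are 22 mm wide; open, the fingers measure 114 mm over their backs; the gripper's body (76 mm by 85 mm) begins 54 mm behind the grasp point. The pads swing forward as they close: fully open they stand 13 mm farther back than shut.
Start: joints at [-1.27, 0.326, -0.193, 1.052, 0, 1.437], TCP at [0.232, -0.499, 0.231] pointing down, gripper open.
Joint ranges: [-2.65, 2.65], [-0.97, 1.79], [-1.3, 1.35], [-1.93, 2.1], [-1.47, 1.37], [-3.14, 3.14]. Speed limits (rad/s): [2.57, 2.57, 3.14, 3.14, 3.14, 3.14].

## Interface

Orientations are given as a rotation vector (axis times angle).
In Python, from cell import * gives the robot as it stands. Calls block until the motion is done:
- movep(position, orientation): joint-space move of the TCP to a pose.
- move_l(position, velocity=0.15, rot=None, until_force=None): straight line of the TCP; rot=None keeps the orientation; velocity is the mean speed in m/s. With until_force (N) it stops when the force on the tool has changed by that much, and returns True; else False.
- set_joints(angles): joint-space move.
- let_go() and grab(newtons=None): open the fingers fully, or close them until they stop; newtons is the grip in N (None keeps the last).
- sleep(seconds).
- ik(position, orientation): joint angles nearest the present ones, or None.
- get_state(): the state.
- grab_frame(name): name is "side" or "top"; returns a dict with "img" (480x640x3 uint8, red, green, blue), "fx", "fy", "cx", "cy" (pixels), "k1" (the pictures are not rectified: a ray, as slopes to the right and down, at radius r is drawn at 1 + k1 r^2 times it, then the intrinsics apply), "cam_to_world" (4x4, takes a point from camera to world coordinates). Camera axes: x right, y down, z forward; pixel columns grow to the right and rows downward; lengths in m; the calibration is good to about 2 mm. A picture is of the moment at which its call begins. There is no depth.
A pose or a line that the arm cannot do raises MotionError and nothing moves.
- sign_off(): hands the job in; it is judged then, once.
Trained networks look in the newest picture that a camera, given by its name, has taken for a name from the list of things; names that differ only in an ending like _2 or _b are one class to them, and where a whole thing is asked for, a point or a joint stands for the part that bears it (a point fixed in the world has none). Each returns a list of dicts, best first, with "score" (0 to 1); they miss things now and then, are a little off and sometimes report something else, mostly with a low value. They report only what shows in the picture. A call takes as long as a camera call.
- spot_in(camera, name): "centre" ([column, row] in pixels, amid what is visible of it).
- silhouettes(camera, name): "mask" (480x640 bool, what is visible of it) and "centre" ([column, row] in pixels, amid what is visible of it).
- tip_of(camera, name): "centre" ([column, row] in pixels: a listed point, or the origin of a listed thing).
The state is a dict: "clock": time; "q": joint angles; "joint_velocities": joint speeds; "tau": joint torques, N m; "position": TCP position; "eef_rot": TCP orientation; "contact_force": force on the tool from outside, world axes, zero at the start; "wrist_torque": the same for the moment, N m; "finger_gap": opening from 0.0 (shut) to 1.0 (fully open); "grasp_force": force on a finger pad.
Only numpy, scipy, OpenCV 4.12 (cv2) and the standard library are available. Lean on these libraries where they do the work, as an engineer would, in place of code of your own. Each camera call takes 0.05 s, during which the arm holds its last target. There are 200 camera calls.

## Working session

There is one attempt and no reset: what is moved stays moved. The work goes in short steps, each a Python script; the robot and the scene stay as the last script left them, time stands still between calls to the robot, and variables do not carry over. Pictures are saved under pics/ and viewed, at most 12 in all, crops included, and the job is handed in when it is done.

```bash
ls; mkdir -p pics; cat > h.py <<'E'
from cell import *
import numpy as np, cv2
from scipy.spatial.transform import Rotation as R
from scipy.optimize import least_squares
def ray(f,px):
    d=np.array([(px[0]-f['cx'])/f['fx'],(px[1]-f['cy'])/f['fy']]); u=d.copy()
    for _ in range(20): u=d/(1+f['k1']*(u@u))
    M=np.array(f['cam_to_world']); v=M[:3,:3]@np.array([u[0],u[1],1]); return M[:3,3],v/np.linalg.norm(v)
def atz(f,px,z):
    o,v=ray(f,px); return o+v*(z-o[2])/v[2]
def tri(*fp):
    A=np.zeros((3,3));b=np.zeros(3)
    for f,p in fp:
        o,v=ray(f,p);P=np.eye(3)-np.outer(v,v);A+=P;b+=P@o
    return np.linalg.solve(A,b)
def proj(f,X):
    M=np.linalg.inv(np.array(f['cam_to_world']));c=M[:3,:3]@np.array(X)+M[:3,3];u=c[:2]/c[2]
    u=u*(1+f['k1']*(u@u));return np.array([u[0]*f['fx']+f['cx'],u[1]*f['fy']+f['cy']])
def save(f,n,crop=None,s=1):
    im=f['img'][:,:,::-1]
    if crop: im=im[crop[1]:crop[3],crop[0]:crop[2]]
    cv2.imwrite('pics/'+n,cv2.resize(im,None,fx=s,fy=s,interpolation=cv2.INTER_CUBIC))
def down(yaw): # tool z down, tool y at world angle yaw+90deg, tool x at yaw
    c,s=np.cos(yaw),np.sin(yaw)
    return R.from_matrix(np.array([[c,s,0],[s,-c,0],[0,0,-1]])).as_rotvec()
E
python3 - <<'E'
from h import *
F={c:grab_frame(c) for c in('side','top')}
for c in F:
    save(F[c],c+'0.png')
    print(c,np.array(F[c]['cam_to_world']).round(3).tolist())
    for n in 'crank crank_socket crank_knob press press_shaft nut_bar_top plate_face follower_top mould timer shaker mug bowl spoon beans'.split():
        r=tip_of(c,n); print(n,[(np.round(x['centre']).tolist(),round(x['score'],2)) for x in r[:2]], atz(F[c],r[0]['centre'],{'crank_knob':.036,'press_shaft':.196}.get(n,0)).round(3) if r else '')
print(get_state())
E
```

```text
pics
side [[0.997, -0.027, 0.07, 0.451], [-0.075, -0.355, 0.932, -0.965], [-0.0, -0.935, -0.356, 0.502], [0.0, 0.0, 0.0, 1.0]]
crank [([303.0, 260.0], 0.91), ([316.0, 318.0], 0.48)] [0.485 0.22  0.   ]
crank_socket [([302.0, 267.0], 0.55)] [0.48  0.169 0.   ]
crank_knob [([278.0, 253.0], 0.91), ([344.0, 237.0], 0.47)] [0.418 0.188 0.036]
press [([316.0, 329.0], 0.76)] [ 0.499 -0.146  0.   ]
press_shaft [([318.0, 241.0], 0.79)] [ 0.503 -0.156  0.196]
nut_bar_top [([316.0, 276.0], 0.7), ([302.0, 266.0], 0.33)] [0.515 0.113 0.   ]
plate_face [] 
follower_top [([319.0, 293.0], 0.68), ([272.0, 300.0], 0.24)] [0.515 0.013 0.   ]
mould [([315.0, 316.0], 0.56)] [ 0.501 -0.094  0.   ]
timer [([368.0, 293.0], 0.66)] [0.632 0.007 0.   ]
shaker [([269.0, 300.0], 0.56)] [ 0.398 -0.012  0.   ]
mug [([344.0, 237.0], 0.58), ([306.0, 264.0], 0.54)] [0.622 0.391 0.   ]
bowl [([272.0, 238.0], 0.88)] [0.394 0.4   0.   ]
spoon [([226.0, 345.0], 0.7)] [ 0.322 -0.192  0.   ]
beans [([434.0, 370.0], 0.96)] [ 0.7   -0.302  0.   ]
top [[-0.015, -0.998, 0.066, 0.416], [-1.0, 0.013, -0.026, 0.068], [0.025, -0.0
[... 864 characters left out ...]
 'q': array([-1.27020208e+00,  3.26204032e-01, -1.92593324e-01,  1.05195745e+00,
       -1.65600091e-05,  1.43661499e+00]), 'joint_velocities': array([ 1.41359831e-05,  6.25447104e-04, -2.59445940e-03,  2.22349667e-03,
        6.26786522e-04,  6.66162288e-04]), 'tau': array([ 5.69178155e-04, -4.43326843e+01,  2.62753594e+01,  1.19891185e-03,
       -4.24799737e-05,  9.29094284e-06]), 'position': array([ 0.23169005, -0.49885957,  0.23128118]), 'eef_rot': array([ 3.06761095e+00,  6.77568327e-01, -2.05010582e-05]), 'contact_force': array([-0.42246071,  0.2643171 , -0.83843952]), 'wrist_torque': array([ 0.02924663,  0.0633176 , -0.01830081]), 'grasp_force': 0.0, 'finger_gap': 0.9995222285011067}
```

```bash
python3 - <<'E'
import cv2,numpy as np
t=cv2.imread('pics/top0.png');s=cv2.imread('pics/side0.png')
cr=lambda im,x,y,w,h,k:cv2.resize(im[y:y+h,x:x+w],None,fx=k,fy=k,interpolation=cv2.INTER_CUBIC)
a=cr(t,370,210,66,50,6);b=cr(t,220,232,66,50,6);c=cr(s,250,215,132,100,3);d=cr(s,262,262,132,100,3)
cv2.imwrite('pics/m1.png',np.vstack([np.hstack([a,b]),np.hstack([c,d])]))
E
```

```text
(no output)
```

View pics/m1.png

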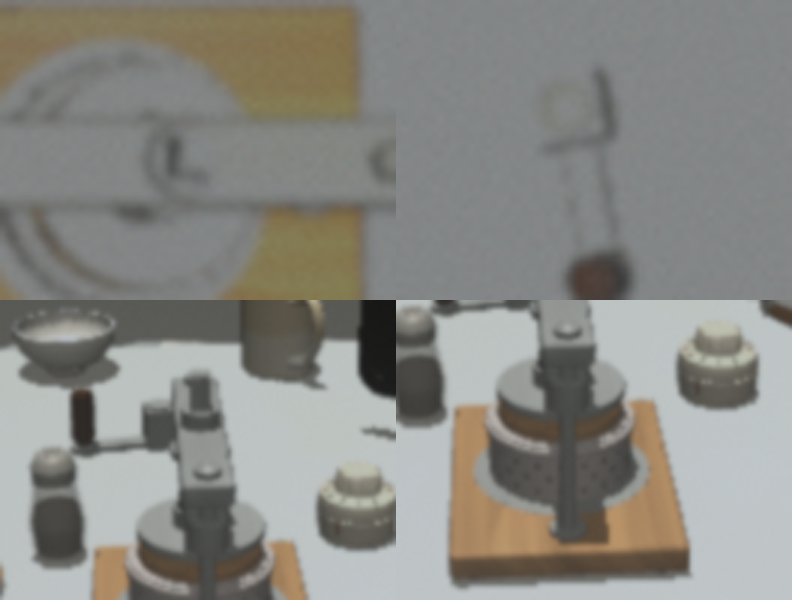

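View pics/top0.png

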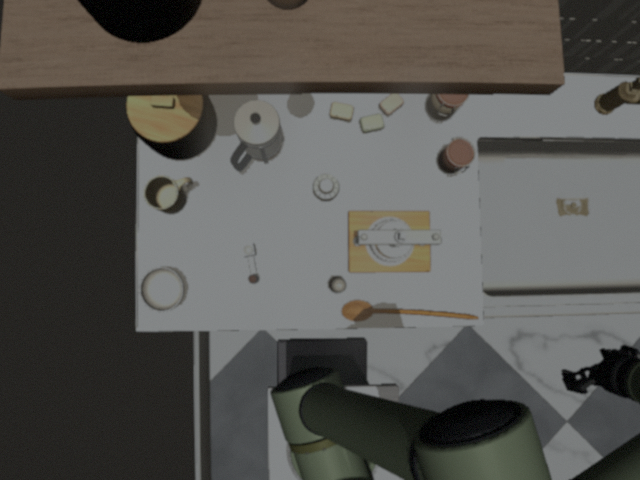

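View pics/side0.png

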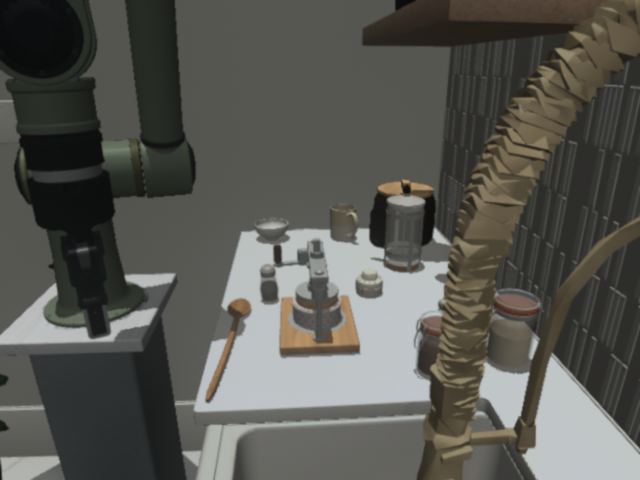

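```bash
python3 - <<'E'
from h import *
import pickle
acc={c:0 for c in('side','top')};pts={};F={}
N=6
for i in range(N):
  for c in acc:
    F[c]=grab_frame(c); acc[c]=acc[c]+F[c]['img'].astype(float)/N
    for n in ['crank_socket','crank_knob','press_shaft']:
        g=tip_of(c,n)
        if g: pts.setdefault((c,n),[]).append(g[0]['centre'])
m={k:np.median(v,0) for k,v in pts.items()}
for k in pts: print(k,m[k].round(1),np.std(pts[k],0).round(1))
for n in ['crank_socket','crank_knob','press_shaft']:
    X=tri((F['side'],m['side',n]),(F['top'],m['top',n])); print(n,X.round(4),'top@z',atz(F['top'],m['top',n],{'crank_knob':.036,'press_shaft':.196}.get(n,0)).round(4),'side',atz(F['side'],m['side',n],{'crank_knob':.036,'press_shaft':.196}.get(n,0)).round(4))
pickle.dump((F,acc,m),open('f.pkl','wb'))
print(F['top']['fx'],F['side']['fx'],F['top']['k1'],get_state()['clock'])
def crop(c,p,w,h,k):
    x,y=int(p[0]-w/2),int(p[1]-h/2);a=acc[c][y:y+h,x:x+w]; a=np.clip((a-a.min())*255/(a.max()-a.min()),0,255).astype(np.uint8)[:,:,::-1]; print(c,x,y)
    return cv2.resize(a,None,fx=k,fy=k,interpolation=cv2.INTER_CUBIC)
t,s=m['top','press_shaft'],m['side','press_shaft'];tc,sc=m['top','crank_socket'],m['side','crank_socket']
cv2.imwrite('pics/m2.png',np.vstack([np.hstack([crop('top',t,32,24,12),crop('side',s+[0,8],32,24,12)]),np.hstack([crop('top',tc+[2,12],64,48,6),crop('side',sc-[10,8],64,48,6)])]))
E
```

```text
('side', 'crank_socket') [302.9 265. ] [0.8 0.5]
('side', 'crank_knob') [277.4 252.6] [18.8 35. ]
('side', 'press_shaft') [315.8 240.8] [0.8 0.8]
('top', 'crank_socket') [251.1 250. ] [0.9 1.1]
('top', 'crank_knob') [254.8 276.1] [0.8 0.6]
('top', 'press_shaft') [402.6 238.1] [0.7 1.4]
crank_socket [ 0.4844  0.1975 -0.0065] top@z [0.4838 0.1968 0.    ] side [0.4842 0.1827 0.    ]
crank_knob [0.4183 0.1848 0.0377] top@z [0.42  0.185 0.036] side [0.4164 0.1888 0.036 ]
press_shaft [ 0.4975 -0.1397  0.1908] top@z [ 0.4942 -0.1386  0.196 ] side [ 0.4995 -0.1531  0.196 ]
525.2799607145067 461.5709649321766 -0.09068780393270544 4.0
top 386 226
side 299 236
top 221 238
side 260 233
```

View pics/m2.png

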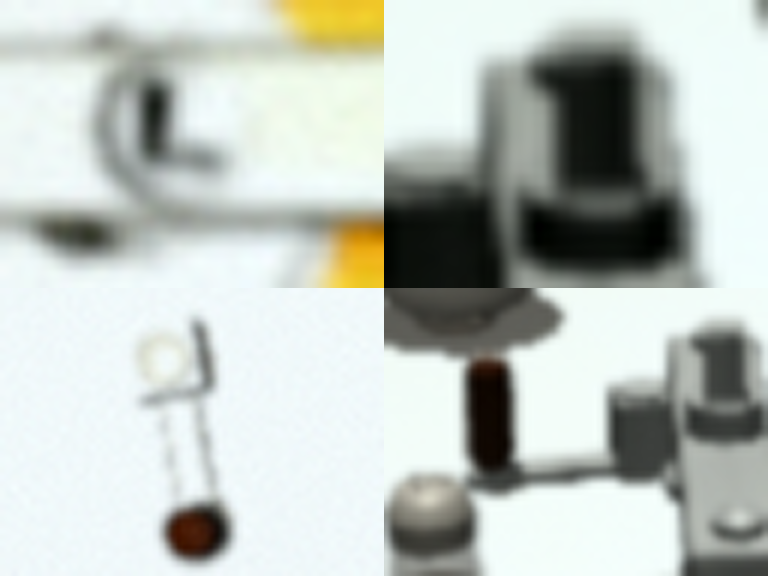

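```bash
python3 - <<'E'
from h import *
import pickle
F,acc,m=pickle.load(open('f.pkl','rb'));T,S=F['top'],F['side']
print('hub top',atz(T,(248.2,250),.0415),'shoulder',atz(T,(400.5,236.7),.172),'shafttop',atz(T,(403.7,235.6),.196))
print('shaft tri',tri((T,(403.2,236.5)),(S,(316.75,241.5))), 'knobtop', atz(T,(221+195/6,238+(532-288)/6),.06))
for X in [(.485,.197,0),(.487,.197,0)]: print('hubproj side',proj(S,X))
for y in (9.5,189.5,-6,174):
  for X in [(.485,.197,.05),(.497,-.14,.22)]:
    q=ik(X,down(np.radians(y))); print(y,X,None if q is None else q.round(2))
E
```

```text
hub top [0.48182153 0.19952596 0.0415    ] shoulder [ 0.4990249  -0.13867208  0.172     ] shafttop [ 0.49945441 -0.14101571  0.196     ]
shaft tri [ 0.50009774 -0.14119402  0.18979147] knobtop [0.41404893 0.18572134 0.06      ]
hubproj side [303.018642   262.95676782]
hubproj side [303.74905035 262.93503953]
9.5 (0.485, 0.197, 0.05) [ 0.24  0.47 -0.49  0.6   0.   -3.06]
9.5 (0.497, -0.14, 0.22) [-0.42  0.27 -0.3   1.    0.    2.56]
189.5 (0.485, 0.197, 0.05) [ 0.24  0.47 -0.49  0.6   0.    0.08]
189.5 (0.497, -0.14, 0.22) [-0.42  0.27 -0.3   1.    0.   -0.58]
-6 (0.485, 0.197, 0.05) [ 0.24  0.47 -0.49  0.6   0.   -2.79]
-6 (0.497, -0.14, 0.22) [-0.42  0.27 -0.3   1.    0.    2.83]
174 (0.485, 0.197, 0.05) [ 0.24  0.47 -0.49  0.6   0.    0.35]
174 (0.497, -0.14, 0.22) [-0.42  0.27 -0.3   1.    0.   -0.31]
```

```bash
python3 - <<'E'
from h import *
r=down(np.radians(189.5))
movep([.484,.198,.12],r); move_l([.484,.198,.008],.12)
grab(60); s=get_state(); print(s['finger_gap'],s['grasp_force'],s['contact_force'],s['position'])
move_l([.484,.198,.26],.2)
r2=down(np.radians(174))
move_l([.4995,-.140,.26],.2,rot=r2)
move_l([.4995,-.140,.211],.1)
s=get_state(); print(s['finger_gap'],s['grasp_force'],s['contact_force'],s['position'],s['clock'])
acc={c:0 for c in('side','top')};F={}
for i in range(5):
  for c in acc:
    F[c]=grab_frame(c); acc[c]=acc[c]+F[c]['img'].astype(float)/5
for c in acc:
  for n in ['crank_socket','crank_knob','press_shaft']:
    g=tip_of(c,n); print(c,n,[(x['centre'],x['score']) for x in g[:1]])
def crop(c,p,w,h,k):
    x,y=int(p[0]-w/2),int(p[1]-h/2);a=acc[c][y:y+h,x:x+w]; a=np.clip((a-a.min())*255/(a.max()-a.min()),0,255).astype(np.uint8)[:,:,::-1]; print(c,x,y)
    return cv2.resize(a,None,fx=k,fy=k,interpolation=cv2.INTER_CUBIC)
cv2.imwrite('pics/m3.png',np.hstack([crop('side',(316,240),48,72,8),crop('top',(402,238),48,72,8)]))
E
```

```text
0.3176208065083725 59.62904487736523 [-0.13902455  0.80722709  4.57672348] [0.48442891 0.19830485 0.0085059 ]
0.3169260983472502 59.065678473562 [-0.37369991 -0.36971831 -3.19698253] [ 0.4997462  -0.13991056  0.21133834] 12.1917
side crank_socket [([316.2, 237.5], 0.67)]
side crank_knob [([279.8, 216.6], 0.57)]
side press_shaft [([314.7, 237.5], 0.61)]
top crank_socket [([402.7, 237.5], 0.61)]
top crank_knob [([402.5, 265.4], 0.51)]
top press_shaft [([400.6, 236.7], 0.95)]
side 292 204
top 378 202
```

View pics/m3.png

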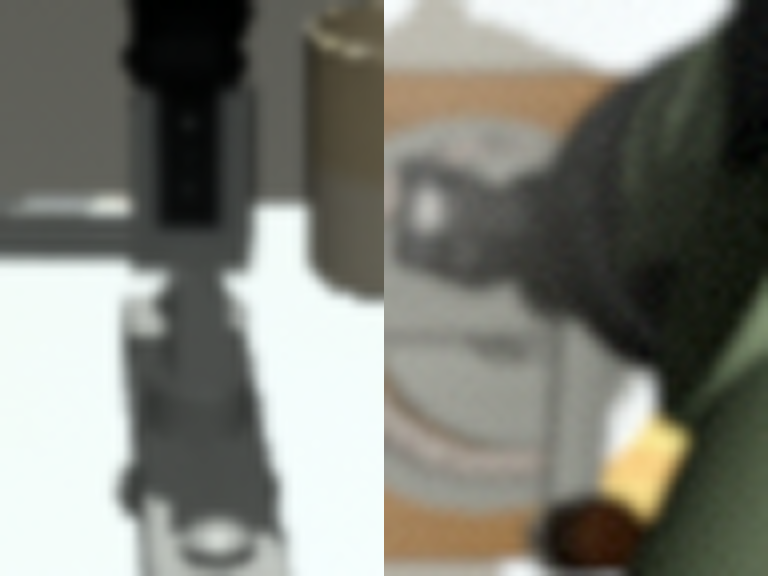

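```bash
python3 - <<'E'
from h import *
def st(t):
    s=get_state(); print(t,s['position'].round(4),s['contact_force'].round(1),s['wrist_torque'].round(2),s['clock'])
    return s
r=down(np.radians(174))
move_l([.5005,-.1405,.211],.05,rot=r); st('a')
hit=move_l([.5005,-.1405,.1805],.02,until_force=6); print(hit); st('b')
E
```

```text
a [ 0.5006 -0.1406  0.211 ] [-0.3 -0.6 -2.4] [-0.   -0.02  0.  ] 13.2417
True
b [ 0.5008 -0.1404  0.2011] [ 2.9 -0.9 -4.8] [-0.13 -0.81 -0.02] 13.9333
```

```bash
cat > comp.py <<'E'
from h import *
def st(t=''):
    s=get_state(); print(t,s['position'].round(4),s['contact_force'].round(1),s['wrist_torque'].round(2),round(s['clock'],2))
    return s
def comply(p,yaw,zmin,n,f0,dz=.001,kx=.00015,kyaw=0.0):
    for i in range(n):
        s=get_state(); f=s['contact_force']-f0
        p[:2]+=np.clip(kx*f[:2],-.0008,.0008)
        # yaw tilt: torque about z on tool
        yaw+=np.clip(kyaw*s['wrist_torque'][2],-.02,.02)
        if f[2]<8: p[2]-=dz
        elif f[2]>14: p[2]+=.0005
        p[2]=max(p[2],zmin)
        move_l(p,.03,rot=down(yaw)); st(f'{p.round(4)} {np.degrees(yaw):.1f}')
        if abs(p[2]-zmin)<1e-6: break
    return p,yaw
E
python3 - <<'E'
from comp import *
f0=np.array([-.3,-.6,-2.4])
p,y=comply(np.array([.5008,-.1404,.2011]),np.radians(174),.1805,8,f0)
E
```

```text
[ 0.5013 -0.1405  0.2001] 174.0 [ 0.5012 -0.1404  0.1999] [ 1.   0.4 -1.2] [-0.08 -0.19  0.03] 14.18
[ 0.5015 -0.1403  0.1991] 174.0 [ 0.5012 -0.1404  0.1991] [-0.9  0.3  0.9] [-0.1   0.22  0.03] 14.43
[ 0.5014 -0.1402  0.1981] 174.0 [ 0.5012 -0.1404  0.1982] [-2.5 -1.   2. ] [-0.28  0.38  0.08] 14.68
[ 0.5011 -0.1402  0.1971] 174.0 [ 0.5012 -0.1403  0.1973] [-2.4 -1.3  5.3] [-0.17  0.33  0.04] 14.93
[ 0.5007 -0.1403  0.1961] 174.0 [ 0.5012 -0.1404  0.1964] [-0.2  0.2  4.3] [-0.07  0.14  0.09] 15.18
[ 0.5008 -0.1402  0.1951] 174.0 [ 0.5012 -0.1404  0.1955] [-1.6 -0.8  6.5] [-0.13  0.26  0.05] 15.43
[ 0.5006 -0.1402  0.1951] 174.0 [ 0.5012 -0.1404  0.1955] [-0.7 -0.3  5.2] [-0.15  0.15  0.07] 15.68
[ 0.5005 -0.1402  0.1941] 174.0 [ 0.5012 -0.1404  0.1947] [-1.3 -0.7  6.8] [-0.12  0.14  0.13] 15.93
```

```bash
python3 - <<'E'
from comp import *
f0=np.array([-.3,-.6,-2.4])
p=np.array([.5009,-.1403,.1940]);y=np.radians(174)
for i in range(16):
    f=get_state()['contact_force']-f0
    if f[2]>20: print('stop');break
    if f[2]<13: p[2]-=.001
    p[:2]+=np.clip(.0001*f[:2],-.0003,.0003)
    move_l(p,.04,rot=down(y)); s=st(p.round(4))
    if p[2]<.1795: break
E
```

```text
[ 0.5008 -0.1403  0.193 ] [ 0.5012 -0.1404  0.1936] [-2.   0.1  7.4] [-0.06  0.38  0.13] 16.18
[ 0.5006 -0.1402  0.192 ] [ 0.5012 -0.1404  0.1929] [-2.4  0.6  8.2] [-0.03  0.39  0.11] 16.43
[ 0.5004 -0.1401  0.191 ] [ 0.5012 -0.1404  0.1922] [-2.4  0.1 10.7] [-0.02  0.42  0.12] 16.68
[ 0.5002 -0.1401  0.191 ] [ 0.5012 -0.1404  0.1922] [-1.4 -0.1  9.4] [-0.07  0.32  0.15] 16.93
[ 0.5001 -0.14    0.19  ] [ 0.5012 -0.1404  0.1914] [-1.3 -0.3 10. ] [-0.07  0.38  0.15] 17.18
[ 0.5   -0.14   0.189] [ 0.5012 -0.1404  0.1907] [-2.6  0.7 11.7] [-0.03  0.41  0.12] 17.43
[ 0.4998 -0.1398  0.189 ] [ 0.5012 -0.1404  0.1907] [-2.5 -0.2 12.6] [-0.12  0.33  0.16] 17.68
[ 0.4995 -0.1398  0.189 ] [ 0.5011 -0.1404  0.1906] [-1.8 -0.5 11.6] [-0.1   0.2   0.11] 17.93
[ 0.4994 -0.1398  0.189 ] [ 0.5012 -0.1404  0.1907] [ 0.3 -0.7 10.9] [-0.08  0.1   0.2 ] 18.18
[ 0.4995 -0.1398  0.189 ] [ 0.5012 -0.1404  0.1907] [ 0.3 -0.8 11.2] [-0.08  0.11  0.16] 18.43
[ 0.4995 -0.1398  0.189 ] [ 0.5011 -0.1404  0.1907] [-0.9 -0.2 10.8] [-0.09  0.17  0.15] 18.68
[ 0.4995 -0.1398  0.189 ] [ 0.5011 -0.1404  0.1907] [-0.8 -0.9 11.5] [-0.16  0.15  0.15] 18.93
[ 0.4994 -0.1398  0.189 ] [ 0.5011 -0.1404  0.1906] [-1.2 -0.  11.5] [-0.11  0.11  0.15] 19.18
[ 0.4993 -0.1398  0.189 ] [ 0.5011 -0.1404  0.1907] [-0.5 -1.2 11.1] [-0.14  0.01  0.12] 19.43
[ 0.4993 -0.1398  0.189 ] [ 0.5011 -0.1404  0.1907] [ 0.2 -0.4 11. ] [-0.05  0.01  0.15] 19.68
[ 0.4994 -0.1398  0.189 ] [ 0.5011 -0.1404  0.1907] [-0.7 -0.4 11.2] [-0.12  0.05  0.18] 19.93
```

```bash
python3 - <<'E'
from comp import *
y=np.radians(174)
move_l([.5010,-.1404,.1912],.04,rot=down(y)); st('relax')
let_go(); st('open')
for c in ('side','top'):
    f=grab_frame(c)
    for n in ['crank_socket','crank_knob','crank']:
        g=tip_of(c,n); print(c,n,[(x['centre'],round(x['score'],2)) for x in g[:2]])
    if c=='side': save(f,'s4.png',(270,190,366,262),8)
for z in (.172,.182): print(z,proj(grab_frame('side'),(.501,-.1404,z)),proj(grab_frame('side'),(.431,-.148,z+.036)))
E
```

```text
relax [ 0.5011 -0.1404  0.1908] [ 0.7 -0.5 -0.7] [-0.23 -0.17  0.17] 20.18
open [ 0.501  -0.1404  0.1912] [-0.1 -0.3 -0.6] [0.03 0.01 0.02] 20.78
side crank_socket [([315.8, 249.5], 0.88)]
side crank_knob [([278.4, 236.2], 0.77)]
side crank [([317.1, 243.6], 0.74), ([268.3, 300.0], 0.52)]
top crank_socket [([400.9, 234.2], 0.62)]
top crank_knob [([409.4, 265.7], 0.77), ([324.9, 191.2], 0.54)]
top crank [([399.0, 235.0], 0.72)]
0.172 [316.17618469 250.07826589] [279.03107408 234.77428395]
0.182 [316.14961619 245.23733231] [278.85154774 229.73307107]
```

View pics/s4.png

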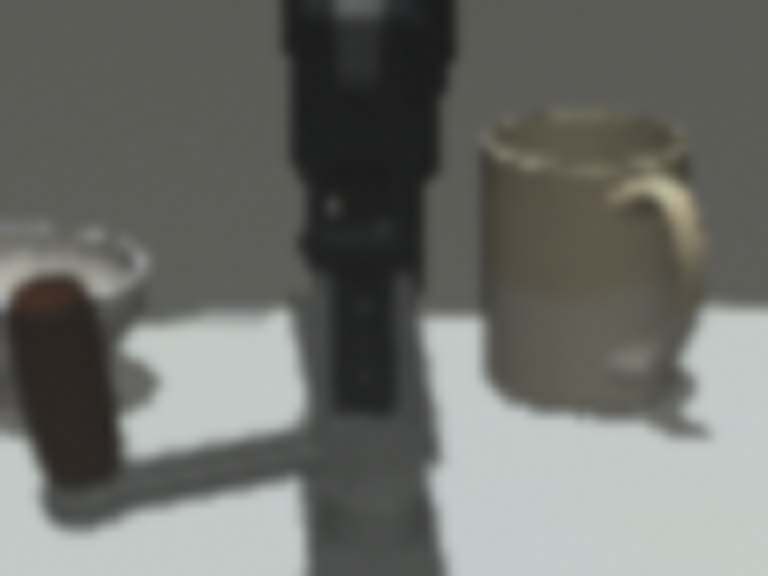

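```bash
python3 - <<'E'
from comp import *
y=np.radians(174);r=down(y)
move_l([.5010,-.1404,.262],.2); grab(20)
p=np.array([.521,-.1425,.245]); move_l(p,.15,rot=r); s0=st('pre')
hit=move_l([.521,-.1425,.2135],.02,until_force=4); s=st(hit)
p=np.array([.521,-.1425,s['position'][2]])
for i in range(14):
    f=s['contact_force']-s0['contact_force']
    if f[2]<12: p[2]-=.001
    if p[2]<.2085: break
    move_l(p,.04); s=st(p[2].round(4))
for c in ('side',):
    f=grab_frame(c)
    for n in ['crank_socket','crank_knob','crank']:
        g=tip_of(c,n); print(c,n,[(x['centre'],round(x['score'],2)) for x in g[:2]])
    save(f,'s5.png',(270,190,366,262),8)
E
```

```text
pre [ 0.5206 -0.1423  0.2444] [-0.3  0.5 -0. ] [ 0.03 -0.01 -0.04] 22.98
True [ 0.522  -0.143   0.2154] [0.5 0.1 2.2] [-0.09 -0.13  0.  ] 24.36
0.2144 [ 0.5217 -0.1428  0.215 ] [ 2.4 -0.7  5.8] [-0.14 -0.37  0.05] 24.61
0.2134 [ 0.522  -0.1428  0.2141] [ 2.4 -0.4  5.6] [-0.15 -0.44 -0.01] 24.86
0.2124 [ 0.5222 -0.1428  0.2133] [2.6 0.3 6.2] [-0.08 -0.54  0.03] 25.11
0.2114 [ 0.5224 -0.1427  0.2124] [2.5 0.5 6.6] [-0.11 -0.61 -0.08] 25.36
0.2104 [ 0.5226 -0.1427  0.2115] [ 3.6 -0.1  7.5] [ 0.02 -0.7   0.03] 25.61
0.2094 [ 0.5228 -0.1426  0.2107] [ 3.8 -0.2  7.5] [ 0.06 -0.67 -0.03] 25.86
side crank_socket [([318.0, 251.3], 0.56)]
side crank_knob [([275.1, 237.5], 0.81)]
side crank [([319.2, 245.1], 0.96)]
```

View pics/s5.png

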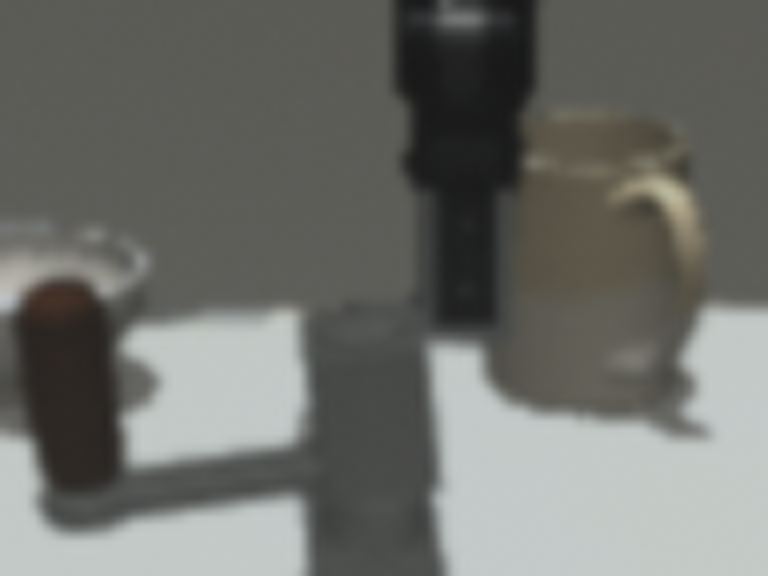

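```bash
python3 - <<'E'
from comp import *
s=get_state();q=s['position'];r=down(np.radians(174))
move_l([q[0],q[1],.235],.1); move_l([.5012,-.1404,.235],.1,rot=r); st('pre')
hit=move_l([.5012,-.1404,.207],.02,until_force=5); st(hit)
z=get_state()['position'][2]
for i in range(6):
    z-=.001; move_l([.5012,-.1404,z],.04); s=st(round(z,4))
    if s['contact_force'][2]>14: break
f=grab_frame('side')
for zz in (.172,.176,.18): print(zz,[proj(f,(.5012+dx,-.1404-.0139,zz+h)).round(1) for dx,h in((.0155,0),(.0155,.038))], proj(f,(.4316,-.1331,zz+.060)).round(1),proj(f,(.4316,-.1331,zz)).round(1))
move_l([.5012,-.1404,.262],.2)
f=grab_frame('side')
for n in ['crank_socket','crank_knob','crank']:
    g=tip_of('side',n); print(n,[(x['centre'],round(x['score'],2)) for x in g[:2]])
save(f,'s6.png',(270,210,350,270),10)
g=grab_frame('top'); save(g,'t6.png',(370,210,434,290),8)
E
```

```text
pre [ 0.5008 -0.1403  0.2345] [ 0.2  0.4 -0.9] [-0.04 -0.05  0.01] 26.83
True [ 0.5019 -0.1396  0.212 ] [0.7 2.4 3.7] [ 0.31 -0.16  0.04] 27.89
0.211 [ 0.5021 -0.1399  0.2119] [1.3 3.2 5.4] [ 0.72 -0.28  0.  ] 28.14
0.21 [ 0.5029 -0.1397  0.2115] [2.5 4.  8.1] [ 0.91 -0.47  0.01] 28.39
0.209 [ 0.5035 -0.1395  0.2111] [ 1.7  5.1 11.2] [ 1.21 -0.43  0.03] 28.64
0.208 [ 0.5039 -0.1391  0.2108] [ 2.5  7.2 15.3] [ 1.66 -0.5   0.01] 28.89
0.172 [array([324.9, 252.6]), array([324.9, 233.7])] [279.  220.1] [280.1 249.7]
0.176 [array([324.9, 250.6]), array([324.9, 231.7])] [279.  218.1] [280.  247.8]
0.18 [array([324.9, 248.6]), array([324.9, 229.7])] [278.9 216.1] [279.9 245.8]
crank_socket [([277.0, 236.4], 0.67), ([315.7, 252.5], 0.57)]
crank_knob [([277.1, 239.9], 0.7)]
crank [([317.7, 251.8], 0.67), ([317.3, 291.7], 0.26)]
```

View pics/s6.png

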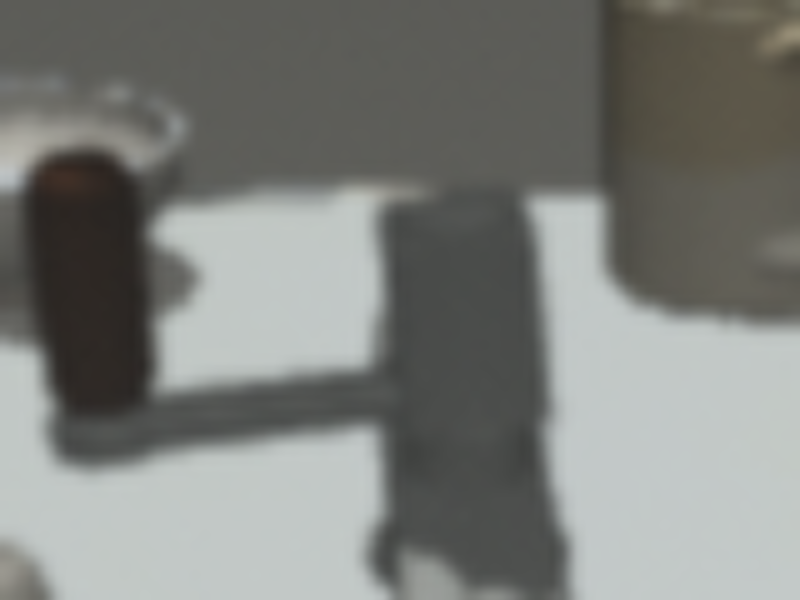

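View pics/t6.png

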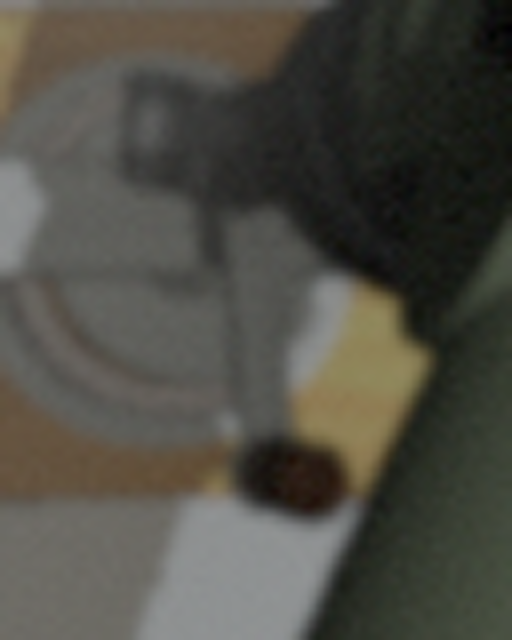

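```bash
python3 - <<'E'
from comp import *
import itertools
S=grab_frame('side');T=grab_frame('top')
k=tri((T,(408.1,270)),(S,(277.8,225.3)));b=tri((T,(403,269.8)),(S,(279.,254)))
print('knob top',k,'base',b)
for nm,p in(('top',k),('base',b)): d=p-np.array([.5012,-.1404,0]);print(nm,np.degrees(np.arctan2(d[1],d[0])),np.hypot(*d[:2]))
# fit: crank with hub at axis, z, yaw, tilt vector -> measured keypoints
obs=[(S,(277.8,225.3),(.07,0,.06)),(S,(278.5,253.8),(.07,0,.004)),(S,(324.,230.5),'tr')]
def P(v,X):
    x,y,z,yaw,tx,ty=v
    return R.from_rotvec([tx,ty,0]).apply(R.from_euler('z',yaw).apply(X))+[x,y,z]
o=[(S,(277.8,225.3),(.07,0,.06)),(S,(279,252.8),(.07,0,.004)),(T,(408.1,270),(.07,0,.06)),(T,(403,269.8),(.07,0,.01)),(S,(316.5,230.8),(0,0,.0415)),(T,(390,226.5),(0,0,.0415))][:5]
fn=lambda v:np.r_[np.concatenate([proj(f,P(v,X))-np.array(p) for f,p,X in o]),(v[0]-.5012)*500,(v[1]+.1404)*500,(v[4:]*5)]
for y0 in(2.9,3.3):
  q=least_squares(fn,[.5012,-.1404,.175,y0,0,0]);print(q.x.round(4),np.degrees(q.x[3:]).round(1),q.fun.round(1))
E
```

```text
knob top [ 0.42818611 -0.14267307  0.22495893] base [ 0.42894563 -0.14319995  0.16716993]
top -178.21684134140992 0.07304926799541708
base -177.78082304890432 0.07230860091085922
[ 0.5008 -0.1402  0.1686  3.1677  0.0096 -0.0405] [181.5   0.5  -2.3] [-0.4 -0.4  0.6 -0.3 -0.  -0.6  0.2 -1.  -1.4  0.7 -0.2  0.1  0.  -0.2]
[ 0.5008 -0.1402  0.1686  3.1677  0.0096 -0.0405] [181.5   0.5  -2.3] [-0.4 -0.4  0.6 -0.3 -0.  -0.6  0.2 -1.  -1.4  0.7 -0.2  0.1  0.  -0.2]
```

```bash
cat > wind.py <<'E'
from comp import *
import pickle
def wind(C,rad,a0,turns,z,r,fb,step=15,gain=5e-5,log=None,nimg=6):
    n=int(round(turns*360/step)); log=[] if log is None else log
    a=a0
    for i in range(1,n+1):
        a=a0-np.radians(step)*i; u=np.array([np.cos(a),np.sin(a)]);t=np.array([u[1],-u[0]])
        move_l([*(C+rad*u),z],.11)
        s=get_state(); f=s['contact_force']-fb
        fr=f[:2]@u; C=C+np.clip(gain*fr,-.0003,.0003)*u
        im=None
        if i%nimg==0: im=grab_frame('side')['img'][225:345,270:365].copy()
        ar=np.arctan2(*(s['position'][:2]-C)[::-1])
        log.append((a,ar,fr,f[:2]@t,f[2],im))
        if abs(fr)>40 or abs(f[2])>30: print('high force',fr,f);break
    return C,a,log
E
python3 - <<'E'
from wind import *
r=down(np.radians(180)); let_go()
K=np.array([.4288,-.1428])
movep([*K,.262],r); im0=grab_frame('side')['img'][225:345,270:365].copy()
move_l([*K,.190],.1); s=st('at knob'); fb=s['contact_force']
grab(30); s=st('grab'); print(s['finger_gap'],s['grasp_force'])
C=np.array([.5005,-.1404]); d=s['position'][:2]-C; a0=np.arctan2(d[1],d[0]); print(np.hypot(*d),np.degrees(a0))
a0=np.arctan2(d[1],d[0])
C,a,log=wind(C,.07,a0,.5,.190,r,fb)
for l in log: print(np.degrees(l[0]).round(1),np.degrees(l[1]).round(1),np.round(l[2:5],1))
print(C,st('end')['finger_gap']); pickle.dump((C,a,a0,fb,im0,log),open('w.pkl','wb'))
E
```

```text
at knob [ 0.4293 -0.143   0.1904] [ 0.7  0.4 -0.1] [ 0.04  0.   -0.02] 31.8
grab [ 0.4289 -0.143   0.1902] [-0.  -0.3  1.1] [-0.07  0.04  0.07] 32.4
0.24760797646949584 29.979525390663184
0.07168001599172084 -177.94336505229478
-192.9 167.0 [ 6.8 -1.2  6.2]
-207.9 152.0 [ 5.  -2.3  5.9]
-222.9 136.9 [ 4.1 -2.1  7.8]
-237.9 121.7 [ 3.6 -2.7 10.3]
-252.9 106.2 [ 2.7 -2.6 11.2]
-267.9 90.7 [ 1.4 -2.2 11.7]
-282.9 75.5 [ 1.2 -1.8 10. ]
-297.9 60.5 [ 0.6 -0.6  9.6]
-312.9 45.6 [ 0.5 -0.4  8.5]
-327.9 30.9 [1.7 0.7 8. ]
-342.9 16.2 [ 1.7 -0.1  7.4]
-357.9 1.6 [ 2.1 -1.   6.7]
end [ 0.5722 -0.1375  0.1917] [3.  0.3 6.4] [-0.02 -0.3  -0.02] 36.3
[ 0.50000362 -0.13954378] 0.2493868167287407
```

```bash
python3 - <<'E'
from wind import *
C,a,a0,fb,im0,log=pickle.load(open('w.pkl','rb'))
C,a,log=wind(C,.07,a,.75,.1915,None,fb,step=18,log=log,nimg=5)
for l in log[12:]: print(np.degrees(l[0]-a0).round(1),np.degrees(l[1]).round(1),np.round(l[2:5],1))
print(C,st('end')['finger_gap']); pickle.dump((C,a,a0,fb,im0,log),open('w.pkl','wb'))
F=grab_frame('side')
ims=[(0,im0)]+[(np.degrees(l[0]-a0),l[5]) for l in log if l[5] is not None]
cv2.imwrite('pics/w1.png',np.hstack([cv2.resize(i[45:90,20:75][:,:,::-1],None,fx=3.4,fy=8,interpolation=cv2.INTER_CUBIC) for _,i in ims][:4]+[cv2.resize(ims[-1][1][45:90,20:75][:,:,::-1],None,fx=0.1,fy=8)]))
# vertical column profile tracking at several columns
for c in (306-270,328-270):
  for ang,i in ims: print(c,round(ang),i[50:85,c-1:c+2].mean((1,2)).round().astype(int).tolist())
E
```

```text
-198.0 -16.0 [5.  0.3 4.3]
-216.0 -33.9 [4.5 0.6 5.1]
-234.0 -51.8 [4.3 0.3 6.9]
-252.0 -69.8 [3.8 0.  7.7]
-270.0 -87.8 [1.9 1.1 9.5]
-288.0 -105.9 [2.2 0.9 9.5]
-306.0 -124.2 [1.8 0.6 9.2]
-324.0 -142.4 [2.1 0.1 8.9]
-342.0 -160.5 [0.8 0.  6.4]
-360.0 -178.3 [-0.5  0.1  6.7]
-378.0 163.8 [-0.2 -1.6  7.1]
-396.0 145.9 [ 0.1 -2.1  7.3]
-414.0 127.9 [-0.  -1.5  8.8]
-432.0 109.9 [ 0.7 -0.8 10. ]
-450.0 91.8 [ 1.1 -1.3  9.7]
end [ 0.4982 -0.0703  0.1924] [-0.1  0.2  9.5] [-0.24  0.02  0.01] 41.7
[ 0.50045002 -0.14035516] 0.2461634767124925
36 0 [198, 198, 198, 198, 198, 196, 181, 141, 97, 81, 79, 79, 78, 78, 78, 79, 81, 82, 82, 81, 82, 81, 81, 81, 78, 75, 74, 74, 75, 74, 71, 70, 74, 84, 93]
36 -90 [196, 196, 196, 196, 196, 196, 193, 177, 140, 124, 143, 147, 144, 143, 143, 144, 148, 155, 158, 158, 158, 158, 158, 154, 138, 105, 81, 75, 74, 73, 71, 71, 83, 117, 150]
36 -180 [200, 200, 200, 200, 200, 200, 199, 196, 175, 125, 89, 81, 79, 79, 79, 79, 79, 83, 100, 131, 155, 161, 161, 161, 156, 137, 102, 81, 75, 74, 72, 72, 84, 120, 152]
36 -270 [202, 202, 202, 202, 202, 202, 202, 202, 200, 18
[... 758 characters left out ...]
4, 71, 71, 82, 94, 99]
58 -180 [177, 163, 143, 134, 136, 142, 146, 151, 150, 121, 90, 81, 80, 80, 80, 81, 81, 82, 82, 82, 85, 103, 124, 122, 105, 92, 81, 75, 74, 74, 72, 75, 92, 108, 105]
58 -270 [159, 149, 138, 136, 138, 144, 148, 158, 179, 188, 175, 162, 157, 155, 148, 137, 128, 121, 116, 94, 84, 83, 83, 83, 83, 84, 84, 80, 76, 73, 71, 72, 81, 92, 98]
58 -360 [177, 163, 143, 134, 136, 142, 145, 156, 176, 185, 173, 159, 155, 151, 134, 100, 84, 86, 95, 107, 117, 129, 131, 124, 110, 102, 93, 82, 75, 73, 71, 75, 93, 109, 105]
58 -450 [174, 160, 140, 131, 134, 139, 143, 153, 170, 167, 126, 90, 80, 80, 81, 90, 101, 106, 107, 108, 115, 126, 128, 122, 108, 99, 91, 80, 74, 72, 70, 74, 91, 106, 103]
```

View pics/w1.png

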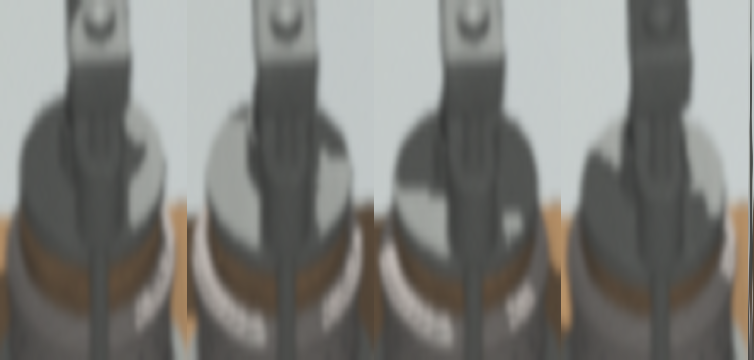

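```bash
python3 - <<'E'
from wind import *
C,a,a0,fb,im0,log=pickle.load(open('w.pkl','rb'));n=len(log)
C,a,log=wind(C,.07,a,.6,.1915,None,fb,step=18,log=log,nimg=99)
for l in log[n:]: print(np.degrees(l[0]-a0).round(1),np.degrees(l[1]).round(1),np.round(l[2:5],1))
s=st('end'); p=s['position']; move_l([p[0],p[1],p[2]],.05); st('relax')
let_go(); st('open'); move_l([p[0],p[1],.28],.15); move_l([.36,-.30,.30],.25); st('away')
for c in ('side','top'):
    F=grab_frame(c)
    for nm in ['crank_socket','crank_knob','press_shaft','nut_bar_top','follower_top','plate_face','mould']:
        g=tip_of(c,nm); print(c,nm,[(np.round(x['centre'],1).tolist(),round(x['score'],2)) for x in g[:2]])
    if c=='side':
        print([proj(F,X).round(1) for X in((.5,-.1404,.172),(.5,-.1404,.112),(.5,-.1404,.120),(.461,-.198,.172),(.461,-.198,.232))])
        save(F,'s7.png',(275,215,355,305),6)
E
```

```text
-468.0 73.9 [ 1.3 -1.1  9.1]
-486.0 55.9 [ 2.2 -1.3  8.9]
-504.0 38.0 [ 1.6 -0.3  8.6]
-522.0 20.1 [ 2.4 -0.3  7.7]
-540.0 2.2 [ 2.8 -1.8  7.5]
-558.0 -15.7 [ 1.8 -0.9  7.7]
-576.0 -33.7 [ 1.6 -0.3  7.3]
-594.0 -51.6 [ 1.9 -1.   7.3]
-612.0 -69.6 [ 1.3 -0.4  7.8]
-630.0 -87.7 [ 1.5 -1.   8.1]
-648.0 -105.8 [ 1.4 -0.9  8.7]
-666.0 -123.9 [ 2.1 -0.2  7.4]
end [ 0.462  -0.1985  0.1925] [-0.3 -1.5  7.3] [ 0.07 -0.12 -0.05] 45.95
relax [ 0.462  -0.1985  0.1927] [ 0.7 -1.9  6. ] [-0.04 -0.24  0.04] 46.2
open [ 0.462  -0.1985  0.1924] [-0.2  0.7  0.4] [0.   0.09 0.04] 46.84
away [ 0.36   -0.2994  0.2993] [ 0.6 -0.1 -0.3] [ 0.03 -0.    0.03] 48.31
side crank_socket [([315.5, 252.9], 0.98)]
side crank_knob [([296.0, 241.8], 0.55)]
side press_shaft []
side nut_bar_top [([318.3, 282.4], 0.95)]
side follower_top [([317.0, 297.1], 0.85)]
side plate_face [([315.7, 297.2], 0.95), ([315.5, 252.8], 0.43)]
side mould [([316.2, 315.2], 0.63)]
[array([315.7, 250.1]), array([315.8, 278.3]), array([315.8, 274.6]), array([296. , 262.5]), array([295.3, 231.1])]
top crank_socket [([402.2, 235.3], 0.86), ([389.1, 238.3], 0.42)]
top crank_knob [([434.4, 249.4], 0.6)]
top press_shaft [([399.6, 236.2], 0.56)]
top nut_bar_top [([396.4, 238.6], 0.75)]
top follower_top [([390.6, 242.4], 0.64)]
top plate_face [([393.9, 240.3], 0.98)]
top mould [([388.4, 241.9], 0.77), ([384.4, 244.2], 0.5)]
```

View pics/s7.png

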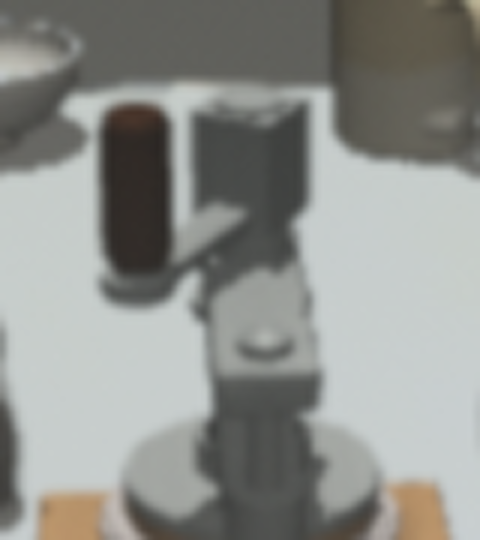

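```bash
python3 - <<'E'
from wind import *
F=grab_frame('side')
b=np.array([.5002,-.1404,0])
for z in(.172,.176):
  u=R.from_euler('z',-124,degrees=True)
  print(z,[(n,((proj(F,u.apply(X)+b+[0,0,z])-[275,215])*6).round().tolist()) for n,X in dict(near_bot=(.014,.014,0),near_top=(.014,.014,.038),right_top=(-.014,.014,.038),left_top=(.014,-.014,.038),knobtop=(.07,0,.06),knobbase=(.07,0,0)).items()])
print('bar front top edge',((proj(F,(.5,-.1404-.091,.160))-[275,215])*6).round(),'nut top',((proj(F,(.5,-.1404-.078,.168))-[275,215])*6).round(), 'follower',proj(F,(.5,-.1404,.074)))
E
```

```text
0.172 [('near_bot', [260.0, 233.0]), ('near_top', [260.0, 119.0]), ('right_top', [304.0, 93.0]), ('left_top', [183.0, 104.0]), ('knobtop', [122.0, 97.0]), ('knobbase', [126.0, 286.0])]
0.176 [('near_bot', [260.0, 221.0]), ('near_top', [260.0, 107.0]), ('right_top', [304.0, 82.0]), ('left_top', [183.0, 92.0]), ('knobtop', [122.0, 84.0]), ('knobbase', [126.0, 273.0])]
bar front top edge [263. 364.] nut top [260. 321.] follower [315.930586   295.53161236]
```

```bash
python3 - <<'E'
from wind import *
r=down(np.radians(180))
grab(20); move_l([.5025,-.1375,.25],.25,rot=r); s0=st('pre')
hit=move_l([.5025,-.1375,.205],.03,until_force=4); s=st(hit); z=s['position'][2]
for i in range(7):
    z-=.001; move_l([.5025,-.1375,z],.04); s=st(round(z,4))
    if s['contact_force'][2]>14: break
move_l([.5025,-.1375,.26],.2); move_l([.38,-.28,.30],.3)
F=grab_frame('side'); save(F,'s8.png',(275,215,355,305),6); st()
E
```

```text
pre [ 0.5021 -0.1381  0.2502] [-0.1 -1.   0.6] [-0.01  0.01 -0.01] 50.96
True [ 0.5025 -0.1371  0.2101] [-0.6  0.7  4.1] [ 0.11 -0.03 -0.04] 52.16
0.2091 [ 0.5027 -0.1372  0.21  ] [-2.8  1.6  7.9] [ 0.47  0.47 -0.06] 52.41
0.2081 [ 0.5028 -0.1372  0.21  ] [-4.3  2.8 14.6] [ 0.63  0.93 -0.  ] 52.66
 [ 0.3803 -0.2789  0.2991] [ 0.3  0.6 -0.8] [ 0.02 -0.04 -0.03] 53.91
```

View pics/s8.png

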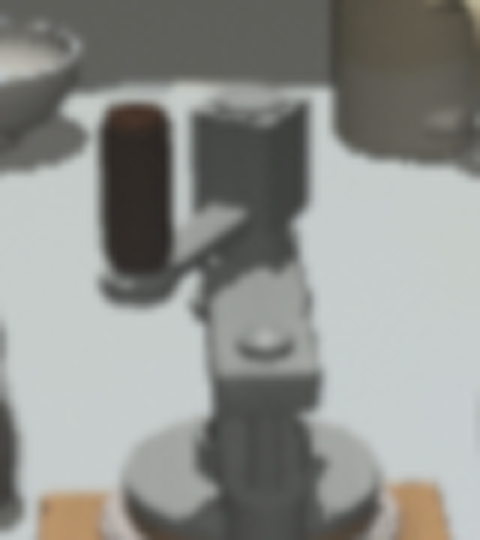

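```bash
python3 -c "
from cell import *
print(sign_off())"
```

```text
the job is handed in; nothing more can be done
None
```

I fitted the crank on the square shaft, wound it about 1.85 turns clockwise and handed the job in; no verdict came back. A final press on the hub felt solid, so I take it to be fully home. From the pictures, the plate met the follower after about 0.7–0.9 of a turn, so the spring should be compressed by roughly 8 mm; I did not measure that directly.

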